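# Find and open the loose clean-out plate

### The arm

A 6-joint arm with a two-finger parallel gripper is mounted at the origin on the work surface. World frame = base frame: x ahead of the robot, y to its left, z up, the work surface at z = 0. Lengths are in m, angles in degrees, forces in N, time in s.
With the tool pointing down it reaches from about 0.275 to 0.775 m from the base axis. Payload 14.6 kg.
Tool frame: the origin (TCP) lies at the very end of the fingers, on their centre line; the grasp point (between the pads) lies 19 mm behind it (bot.hold_point_z is the distance from the TCP to the grasp point, in m); z points along the fingers, y is the direction in which the jaws open and shut (so a half turn about z gives the same grasp; the last joint's range is limited). The gripper opens to 85 mm and grips with 20 to 120 N. Pads are 22 mm wide; open, the fingers measure 114 mm over their backs; the gripper's body (76 mm by 85 mm) begins 54 mm behind the grasp point. The pads swing forward as they close: fully open they stand 13 mm farther back than shut.
Start: joints at [62.607, 15.075, -2.767, 72.158, 0, 81.102], TCP at [0.167, 0.498, 0.231] pointing down, gripper open.
Joint ranges: [-151.79, 151.79], [-50.71, 97.33], [-67.44, 78.34], [-121.81, 120.89], [-77.56, 73.72], [-180, 180]. Speed limits (degrees/s): [108.29, 108.29, 147.25, 159.86, 180, 180].

### API

Orientations are given as a 3x3 rotation matrix whose columns are the frame's x, y, z axes.
In Python, from cell import bot, viewer, hand_in gives the robot as it stands. The module is installed in compiled form; this text tells all that it offers.
- The arm moves only by the tool servo_tool, never from a script. Its argument "moves" is a list of rows, each an object of numbers: "x", "y", "z": the shift along the tool's x, y, z in mm; "ax", "ay", "az": the turn, a rotation vector about the tool's x, y, z in rad; "hand": the opening, from 0 (shut) to 1 (fully open). In form: [{"x": .., "y": .., "z": .., "ax": .., "ay": .., "az": .., "hand": ..}, ...]. A call has 1 to 5 rows; each row is the pose to reach, as a shift and turn from the pose commanded when the call began, along the tool's axes at that moment; what a row does not reach only later rows make up. A row lasts 1/10 s, in which the tool goes at most 50 mm and 8.59 degrees, less where a joint would pass 70% of its speed; a pose out of reach is approached as far as the arm can. A call with a gripper value outside its range is refused whole. The fingers move at their own pace and stop on an object; "newtons" is the grip in N (left out, the last holds). Time passes only in rows, so rows that repeat a pose let the fingers close. It gives the time, the measured TCP pose, the force and the opening at its end, in the units of the state.
- bot.get_obs(): the state, without advancing time (a new reading comes with each control period).
- viewer.capture(name): name is "scene" or "top" or "wrist"; returns a dict with "image" (400x640x3 uint8, red, green, blue), "z_map" (400x640 float32, m along the optical axis (not along the pixel's ray), 0 where there is no reading), "camera_matrix" (3x3 intrinsics, pixels), "view" (4x4, takes a point from world to camera coordinates). Camera axes: x right, y down, z forward; pixel columns grow to the right and rows downward; lengths in m; the calibration is good to about 2 mm. The wrist camera is an equidistant fisheye: a pixel r from the principal point sees the ray r / f radians off the axis. A picture is of the moment at which its call begins.
- hand_in(): hands the job in, once; it reports no verdict.
The state is a dict: "t": time; "qpos": joint angles; "dq": joint speeds; "effort": joint torques, N m; "eef_pos": TCP position; "tcp_rot": TCP orientation; "contact_force": force on the tool from outside, world axes, zero at the start; "torque": the same for the moment, N m; "finger_gap": finger opening in m.
Only numpy, scipy, OpenCV 4.12 (cv2) and the standard library are available. Lean on these libraries where they do the work, as an engineer would, in place of code of your own. Each camera call takes 0.05 s, during which the arm holds its last target.

### The job

One of the four identical steel cover plates in the top of the fume extraction box is not bolted down. Press the near edge of the plates, the edge towards the robot, with closed fingertips until you find the one that rocks, then push its near edge down into the box until the plate stands wide open, and leave it open. Do not force the bolted plates, and leave the loose parts lying around where they are: nothing is to be picked up.

Things in the scene. Friction and masses are not known exactly. Their poses are not given: they have to be found in the camera images.
- box: grey steel extraction box fixed on the bench, 240 mm deep (x), 470 wide (y), 125 high; origin: centre of its underside, x away from the robot, z up. Four plates in a row along y in its flat top; 11 mm strips between the plates of a pair, 56 mm in the middle. The openings begin 83 mm from the box centre on the robot's side. Hollow: under the loose plate the space is free to 80 mm below the top
- plate1 (a joint): leftmost (+y end of the box) of four identical steel plates, 120 (x) x 85 (y) x 5 mm, flush with the box top when shut. Axle along y, 65 mm from the near edge (robot's side), 55 from the far. Rad: 0 shut, grows as the near edge sinks and the far edge rises; stop at 1.2. Bolted plates sit on stiff rubber (1 mm play, then about 8 N per mm); the loose one turns at about 2.5 N and stays where left. Which is loose varies
- plate1_press (a point): pressing point on the top face of the leftmost (+y end of the box) plate: mid-width, 43 mm from the axle on the robot's side, 22 mm in from the near edge; moves with the plate (125 mm above the bench when shut); z out of its top face
- plate2 (a joint): second from the left of four identical steel plates, 120 (x) x 85 (y) x 5 mm, flush with the box top when shut. Axle along y, 65 mm from the near edge (robot's side), 55 from the far. Rad: 0 shut, grows as the near edge sinks and the far edge rises; stop at 1.2. Bolted plates sit on stiff rubber (1 mm play, then about 8 N per mm); the loose one turns at about 2.5 N and stays where left. Which is loose varies
- plate2_press (a point): pressing point on the top face of the second from the left plate: mid-width, 43 mm from the axle on the robot's side, 22 mm in from the near edge; moves with the plate (125 mm above the bench when shut); z out of its top face
- plate3 (a joint): third from the left of four identical steel plates, 120 (x) x 85 (y) x 5 mm, flush with the box top when shut. Axle along y, 65 mm from the near edge (robot's side), 55 from the far. Rad: 0 shut, grows as the near edge sinks and the far edge rises; stop at 1.2. Bolted plates sit on stiff rubber (1 mm play, then about 8 N per mm); the loose one turns at about 2.5 N and stays where left. Which is loose varies
- plate3_press (a point): pressing point on the top face of the third from the left plate: mid-width, 43 mm from the axle on the robot's side, 22 mm in from the near edge; moves with the plate (125 mm above the bench when shut); z out of its top face
- plate4 (a joint): rightmost (-y end) of four identical steel plates, 120 (x) x 85 (y) x 5 mm, flush with the box top when shut. Axle along y, 65 mm from the near edge (robot's side), 55 from the far. Rad: 0 shut, grows as the near edge sinks and the far edge rises; stop at 1.2. Bolted plates sit on stiff rubber (1 mm play, then about 8 N per mm); the loose one turns at about 2.5 N and stays where left. Which is loose varies
- plate4_press (a point): pressing point on the top face of the rightmost (-y end) plate: mid-width, 43 mm from the axle on the robot's side, 22 mm in from the near edge; moves with the plate (125 mm above the bench when shut); z out of its top face
- reducer: loose steel cone-shaped pipe reducer, 110 mm across the foot, 100 high, standing on the bench to the left of the box; origin at its underside; to be left alone
- flange: loose steel flange stub, 48 mm disc with a 24 mm stub, 38 high, standing on the middle strip of the box top between the second and third plates; origin at its underside; to be left alone
- square: loose dark steel L-shaped positioning block, 70 mm long, 52 high, on the far ledge of the box top; origin at its underside; to be left alone
- collar: loose steel ring, 44 mm across, 16 high, on the far ledge of the box top; origin at its underside; to be left alone
- brush: loose hand brush lying on the bench left of the box; origin at its underside; to be left alone
- hammer: loose hammer lying on the bench right of the box; origin at its underside; to be left alone
- tin: loose open steel cup, 70 mm across, 75 high, standing on the bench right of the box; origin at its underside; to be left alone

How it is judged (in metres and radians):
At the end, for the whole second after the job is handed in: The loose plate stands open at more than 0.7 rad (40 degrees; its stop is at 1.2), at rest; the other three are shut (under 0.1 rad); every loose part is within 40 mm of where it was (((value of joint plate1 above 0.7 rad and value of joint each of plate2, plate3, plate4 below 0.1 rad) or (value of joint plate2 above 0.7 rad and value of joint each of plate1, plate3, plate4 below 0.1 rad) or (value of joint plate3 above 0.7 rad and value of joint each of plate1, plate2, plate4 below 0.1 rad) or (value of joint plate4 above 0.7 rad and value of joint each of plate1, plate2, plate3 below 0.1 rad)) and velocity of joint plate1 between -0.05 and 0.05 rad/s and velocity of joint plate2 between -0.05 and 0.05 rad/s and velocity of joint plate3 between -0.05 and 0.05 rad/s and velocity of joint plate4 between -0.05 and 0.05 rad/s and distance of each of reducer, flange, square, collar, brush, hammer, tin from where it was at the start of the episode below 0.04 m); the robot touches nothing.
It fails at once if the box or a plate is pressed with more than 60 N (contact force between any of the fingers, the arm and box above 60 N).
It fails at once if a loose part is pushed or carried 40 mm away (not (distance of each of reducer, flange, square, collar, brush, hammer, tin from where it was at the start of the episode below 0.04 m)).
It fails at once if a loose part is lifted (height (world z) of any of reducer, brush, hammer, tin above 0.025 m or height (world z) of any of flange, square, collar above 0.15 m).
It also fails if it takes over 58 s, if anything falls off the work surface, if the arm or the gripper's body presses on something with over 40 N, if the wrist force passes 120 N, or if a joint passes its speed limit or range.

## Working session

There is one attempt and no reset: what is moved stays moved. The work goes in short steps, Python scripts to look and compute and a tool call to move; the robot and the scene stay as the last step left them, time stands still between calls to the robot, and variables do not carry over. Pictures are saved under pics/ and viewed, and the job is handed in when it is done.

Besides the shell and the picture viewer there is one more tool, called after "Emit:" as name([rows], argument=value, ...), one row to a line, values as JSON. servo_tool: Moves the arm, as the interface text tells. Its arguments: {"type":"object","properties":{"moves":{"type":"array"},"newtons":{"type":"number"}},"required":["moves"]}

```bash
mkdir -p pics; python3 - <<'E'
from cell import bot, viewer
import cv2,numpy as np
for n in ("scene","top"):
    c=viewer.capture(n); cv2.imwrite(f"pics/{n}0.png",c["image"][:,:,::-1]); np.savez(f"{n}0.npz",**c)
o=bot.get_obs(); print(o)
E
```

```text
{'t': 0.1, 'qpos': array([ 6.26060857e+01,  1.50963069e+01, -2.79701520e+00,  7.21583767e+01,
       -1.17722554e-03,  8.11026955e+01]), 'dq': array([-0.01916797, -0.0444936 ,  0.07393772,  0.010956  , -0.0233856 ,
       -0.0408593 ]), 'effort': array([ 3.15236481e-03, -6.38577175e+01,  3.85063004e+01,  9.97890806e-03,
       -1.62061710e-04, -1.93790072e-05]), 'eef_pos': array([0.16645655, 0.49767926, 0.23089119]), 'tcp_rot': array([[-9.48342408e-01,  3.17248357e-01, -3.96917170e-04],
       [ 3.17248583e-01,  9.48342069e-01, -8.10585934e-04],
       [ 1.19256195e-04, -8.94634426e-04, -9.99999593e-01]]), 'contact_force': array([ 0.55690296, -0.09580626,  1.26276678]), 'torque': array([ 0.0361144 , -0.02834514, -0.00482958]), 'finger_gap': 0.0854202242541303}
```

View pics/scene0.png

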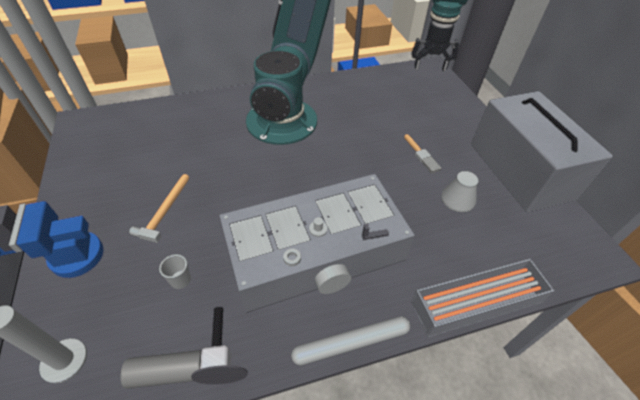

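View pics/top0.png

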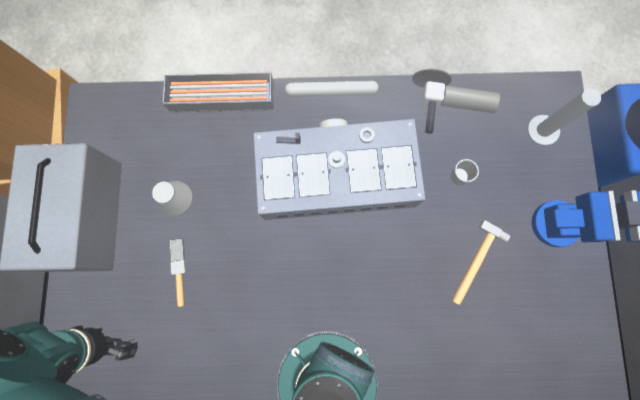

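The top view has +x upwards and +y to the left. The box lies at about cols 255–423, rows 122–214, slightly turned. The flange stands in the middle (337,158), with the square (288,138) and collar (367,134) on the far ledge. Next I fit the box pose from depth.

```bash
cat > h.py <<'E'
import numpy as np,cv2
def pts(c):
    K=c["camera_matrix"];z=c["z_map"];v,u=np.mgrid[:z.shape[0],:z.shape[1]]
    p=np.stack([(u-K[0,2])/K[0,0]*z,(v-K[1,2])/K[1,1]*z,z],-1)
    T=np.linalg.inv(c["view"]); return p@T[:3,:3].T+T[:3,3]
def proj(c,P):
    P=np.atleast_2d(P)@c["view"][:3,:3].T+c["view"][:3,3]; q=P@c["camera_matrix"].T; return q[:,:2]/q[:,2:]
E
python3 - <<'E'
from h import *
c=dict(np.load("top0.npz"))
P=pts(c); m=(abs(P[...,2]-.125)<.012)
n,l,s,_=cv2.connectedComponentsWithStats(m.astype(np.uint8))
k=l[168,295]; print(s[k])
Q=P[l==k]; print("z",np.median(Q[:,2]))
r=cv2.minAreaRect((Q[:,:2]*1000).astype(np.float32)); print(r)
(cx,cy),sz,a=r
for box in [r]: print(cv2.boxPoints(r))
b=cv2.boxPoints(r)/1000
img=c["image"][:,:,::-1].copy()
img=cv2.resize(img[90:240,220:460],None,fx=3.3,fy=3.3)
pp=lambda X:((proj(c,X)-[220,90]+.5)*3.3)
cv2.polylines(img,[pp(np.c_[b,np.full(4,.125)]).astype(int)],True,(0,0,255),1)
# direction of short side = box x
i=b-np.roll(b,1,0); L=np.linalg.norm(i,axis=1); ex=i[np.argmin(L)]; ex/=np.linalg.norm(ex); ex*=np.sign(ex[0]); ey=np.array([-ex[1],ex[0]])
ctr=np.array([cx,cy])/1000; print("yaw",np.degrees(np.arctan2(ex[1],ex[0])))
# plates: y centres: 28+42.5, +96 
for j,y in enumerate([.1665,.0705,-.0705,-.1665]):
    p=ctr+ex*-.061+ey*y; print(j+1,p)
    cs=[ctr+ex*X+ey*(y+Y) for X,Y in [(-.083,-.0425),(.037,-.0425),(.037,.0425),(-.083,.0425)]]
    cv2.polylines(img,[pp(np.c_[np.array(cs),np.full(4,.125)]).astype(int)],True,(0,255,0),1)
    cv2.circle(img,tuple(int(t) for t in pp(np.r_[p,.125])[0]),3,(255,0,0),-1)
cv2.imwrite("pics/fit.png",img)
E
```

```text
[  254   119   171    95 12772]
z 0.12546411418655867
((618.2797241210938, -41.63093566894531), (242.20553588867188, 470.7615966796875), 3.843862295150757)
[[ 481.66995  185.10191]
 [ 513.2288  -284.6007 ]
 [ 754.8895  -268.36377]
 [ 723.3306   201.33884]]
yaw 3.8438675
1 [0.54625515 0.1204052 ]
2 [0.55269078 0.02462117]
3 [ 0.56214312 -0.11606165]
4 [ 0.56857875 -0.21184569]
```

View pics/fit.png

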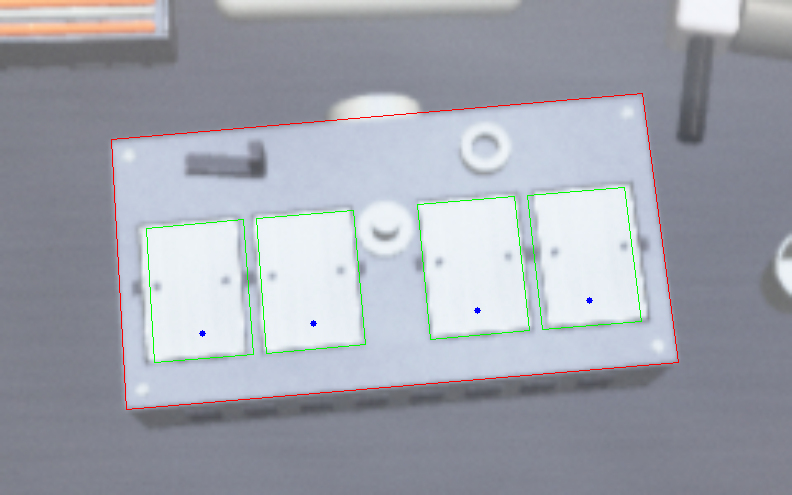

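Overlay: the box outline and near edges match. The outer plates appear about 4 mm further out than drawn, which is harmless for pressing. Next is a helper that computes the moves.

```bash
cat >> h.py <<'E'
from scipy.spatial.transform import Rotation as R
C=np.array([.6183,-.0416]); YAW=np.radians(3.84)
ex=np.array([np.cos(YAW),np.sin(YAW)]);ey=np.array([-ex[1],ex[0]])
def goal(bx,by,z,tilt=0):
    """tilt>0: wrist leans to the robot"""
    p=np.r_[C+ex*bx+ey*by,z]
    X=np.r_[-ex,0];Z=np.array([0,0,-1.]);M=np.c_[X,np.cross(Z,X),Z]
    M=R.from_rotvec(np.r_[ey,0]*-tilt).as_matrix()@M
    return p,M
def rel(o,p,M):
    T=o["tcp_rot"]; d=T.T@(p-o["eef_pos"])*1000; w=R.from_matrix(T.T@M).as_rotvec()
    print("xyz mm",d.round(1),"rot",w.round(3),"| pos",o["eef_pos"].round(4),"F",o["contact_force"].round(2),"t",o["t"])
E
python3 - <<'E'
from h import *; from cell import bot
rel(bot.get_obs(),*goal(-.068,.169,.17)); rel(bot.get_obs(),*goal(-.068,.169,.231))
E
```

```text
xyz mm [-472.5 -237.5   61. ] rot [-0.001 -0.    -0.39 ] | pos [0.1665 0.4977 0.2309] F [ 0.56 -0.1   1.26] t 0.1
xyz mm [-472.5 -237.6    0. ] rot [-0.001 -0.    -0.39 ] | pos [0.1665 0.4977 0.2309] F [ 0.56 -0.1   1.26] t 0.1
```

Emit:
servo_tool([
  {"x": -40, "y": -20, "az": -0.1, "hand": 0},
  {"x": -80, "y": -40, "az": -0.2, "hand": 0},
  {"x": -120, "y": -60, "az": -0.3, "hand": 0},
  {"x": -160, "y": -80, "az": -0.39, "hand": 0},
  {"x": -200, "y": -100, "az": -0.39, "hand": 0},
], newtons=40)

```text
schema error: expected keys x, y, z, ax, ay, az, hand
```

```bash
python3 - <<'E'
from h import *; from cell import bot
o=bot.get_obs();rel(o,*goal(-.068,.169,.2));print(o["qpos"],o["finger_gap"])
E
```

```text
xyz mm [-472.5 -237.6   31. ] rot [-0.001 -0.    -0.39 ] | pos [0.1665 0.4977 0.2309] F [ 0.56 -0.1   1.26] t 0.1
[ 6.26060857e+01  1.50963069e+01 -2.79701520e+00  7.21583767e+01
 -1.17722554e-03  8.11026955e+01] 0.0854202242541303
```

Emit:
servo_tool([
  {"x": -40, "y": -20, "z": 0, "ax": 0, "ay": 0, "az": -0.1, "hand": 0},
  {"x": -80, "y": -40, "z": 0, "ax": 0, "ay": 0, "az": -0.2, "hand": 0},
  {"x": -120, "y": -60, "z": 0, "ax": 0, "ay": 0, "az": -0.3, "hand": 0},
  {"x": -160, "y": -80, "z": 0, "ax": 0, "ay": 0, "az": -0.39, "hand": 0},
  {"x": -200, "y": -100, "z": 0, "ax": 0, "ay": 0, "az": -0.39, "hand": 0},
], newtons=40)

```text
t: 0.6
eef_pos: [0.3253, 0.3381, 0.2312]
tcp_rot: [[-0.997, -0.071, -0.0], [-0.071, 0.997, -0.0], [0.0, -0.0, -1.0]]
contact_force: [0.5, 0.6, 0.3]
finger_gap: 0.0124
```

```bash
python3 - <<'E'
from h import *; from cell import bot
o=bot.get_obs();rel(o,*goal(-.068,.169,.2));print(o["qpos"],o["finger_gap"])
E
```

```text
xyz mm [-198.1 -230.2   31.2] rot [-0.    -0.     0.004] | pos [0.3253 0.3381 0.2312] F [0.47 0.63 0.32] t 0.6
[ 3.61389543e+01  9.60901153e+00 -1.01029355e+01  7.03006268e+01
  1.22425127e-03  3.20850235e+01] 0.012428506158296418
```

Emit:
servo_tool([
  {"x": -33, "y": -37, "z": 0, "ax": 0, "ay": 0, "az": 0, "hand": 0},
  {"x": -66, "y": -74, "z": 0, "ax": 0, "ay": 0, "az": 0, "hand": 0},
  {"x": -99, "y": -111, "z": 0, "ax": 0, "ay": 0, "az": 0, "hand": 0},
  {"x": -132, "y": -148, "z": 0, "ax": 0, "ay": 0, "az": 0, "hand": 0},
  {"x": -165, "y": -185, "z": 0, "ax": 0, "ay": 0, "az": 0, "hand": 0},
])

```text
t: 1.1
eef_pos: [0.5026, 0.1643, 0.2312]
tcp_rot: [[-0.998, -0.067, -0.0], [-0.067, 0.998, 0.0], [0.0, 0.0, -1.0]]
contact_force: [0.3, 1.6, -0.2]
finger_gap: -0.0
```

```bash
python3 - <<'E'
from h import *; from cell import bot
o=bot.get_obs();rel(o,*goal(-.068,.169,.15));print(o["finger_gap"])
E
```

```text
xyz mm [-33.7 -44.1  81.2] rot [ 0. -0. -0.] | pos [0.5026 0.1643 0.2312] F [ 0.28  1.61 -0.21] t 1.1
-2.4221472877732486e-05
```

Emit:
servo_tool([
  {"x": -15, "y": -20, "z": 20, "ax": 0, "ay": 0, "az": 0, "hand": 0},
  {"x": -32, "y": -38, "z": 50, "ax": 0, "ay": 0, "az": 0, "hand": 0},
  {"x": -32, "y": -38, "z": 80, "ax": 0, "ay": 0, "az": 0, "hand": 0},
  {"x": -32, "y": -38, "z": 80, "ax": 0, "ay": 0, "az": 0, "hand": 0},
  {"x": -32, "y": -38, "z": 80, "ax": 0, "ay": 0, "az": 0, "hand": 0},
])

```text
t: 1.6
eef_pos: [0.5357, 0.1305, 0.1517]
tcp_rot: [[-0.998, -0.067, -0.001], [-0.067, 0.998, -0.0], [0.001, 0.0, -1.0]]
contact_force: [-0.3, 1.0, 0.1]
finger_gap: -0.0001
```

```bash
python3 - <<'E'
from h import *; from cell import bot,viewer
o=bot.get_obs();rel(o,*goal(-.068,.169,.125));print(o["finger_gap"])
c=viewer.capture("wrist");cv2.imwrite("pics/w1.png",c["image"][:,:,::-1])
c=viewer.capture("top");cv2.imwrite("pics/t1.png",cv2.resize(c["image"][90:260,220:460,::-1],None,fx=3,fy=3))
E
```

```text
xyz mm [-3.  -8.2 26.7] rot [ 0.    -0.001  0.   ] | pos [0.5357 0.1305 0.1517] F [-0.29  1.03  0.13] t 1.6
-0.00010208882251919477
```

View pics/w1.png

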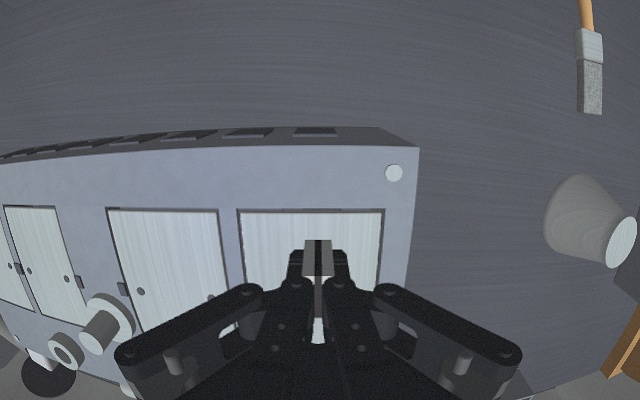

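Fingertips at (318,240), just inside the near edge of plate 1 (row 210, cols 238–384). The flange, reducer and brush are all clear. I lower to just above the plate.

Emit:
servo_tool([
  {"x": -5, "y": -5, "z": 12, "ax": 0, "ay": 0, "az": 0, "hand": 0},
  {"x": -5, "y": -5, "z": 23, "ax": 0, "ay": 0, "az": 0, "hand": 0},
  {"x": -5, "y": -5, "z": 23, "ax": 0, "ay": 0, "az": 0, "hand": 0},
])

```text
t: 2.0
eef_pos: [0.5406, 0.1256, 0.1268]
tcp_rot: [[-0.998, -0.067, -0.002], [-0.067, 0.998, -0.0], [0.002, -0.0, -1.0]]
contact_force: [-0.3, -0.8, -0.0]
finger_gap: -0.0004
```

Emit:
servo_tool([
  {"x": 0, "y": 0, "z": 1.5, "ax": 0, "ay": 0, "az": 0, "hand": 0},
  {"x": 0, "y": 0, "z": 3, "ax": 0, "ay": 0, "az": 0, "hand": 0},
  {"x": 0, "y": 0, "z": 4.5, "ax": 0, "ay": 0, "az": 0, "hand": 0},
  {"x": 0, "y": 0, "z": 4.5, "ax": 0, "ay": 0, "az": 0, "hand": 0},
])

```text
t: 2.4
eef_pos: [0.5414, 0.1258, 0.124]
tcp_rot: [[-0.998, -0.067, 0.0], [-0.067, 0.998, 0.0], [-0.0, 0.0, -1.0]]
contact_force: [-0.9, -0.3, 1.9]
finger_gap: -0.0003
```

Emit:
servo_tool([
  {"x": 0, "y": 0, "z": 1.5, "ax": 0, "ay": 0, "az": 0, "hand": 0},
  {"x": 0, "y": 0, "z": 2, "ax": 0, "ay": 0, "az": 0, "hand": 0},
  {"x": 0, "y": 0, "z": 2, "ax": 0, "ay": 0, "az": 0, "hand": 0},
])

```text
t: 2.7
eef_pos: [0.5414, 0.1257, 0.1229]
tcp_rot: [[-0.998, -0.067, 0.001], [-0.067, 0.998, 0.0], [-0.001, 0.0, -1.0]]
contact_force: [-5.8, 0.0, 14.6]
finger_gap: 0.0005
```

Plate 1 is stiff (14.6 N after 1 mm), so it is bolted. On to plate 2.

Emit:
servo_tool([
  {"x": 0, "y": 0, "z": -25, "ax": 0, "ay": 0, "az": 0, "hand": 0},
  {"x": 0, "y": -33, "z": -25, "ax": 0, "ay": 0, "az": 0, "hand": 0},
  {"x": 0, "y": -66, "z": -25, "ax": 0, "ay": 0, "az": 0, "hand": 0},
  {"x": 0, "y": -98, "z": -20, "ax": 0, "ay": 0, "az": 0, "hand": 0},
  {"x": 0, "y": -98, "z": -8, "ax": 0, "ay": 0, "az": 0, "hand": 0},
])

```text
t: 3.2
eef_pos: [0.5489, 0.0249, 0.1304]
tcp_rot: [[-0.998, -0.064, 0.002], [-0.064, 0.998, -0.001], [-0.002, -0.001, -1.0]]
contact_force: [-0.2, -0.6, 0.3]
finger_gap: -0.0002
```

```bash
python3 - <<'E'
from h import *; from cell import bot,viewer
o=bot.get_obs();rel(o,*goal(-.066,.071,.127));print(o["finger_gap"])
c=viewer.capture("wrist");cv2.imwrite("pics/w2.png",c["image"][:,:,::-1])
E
```

```text
xyz mm [1.2 0.  3.4] rot [-0.001  0.002 -0.003] | pos [0.5489 0.0249 0.1304] F [-0.22 -0.62  0.35] t 3.2
-0.0002039001583607649
```

View pics/w2.png

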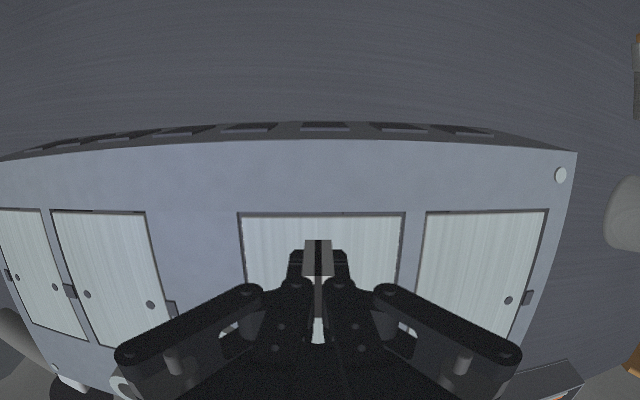

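Tips (318,240) are centred on plate 2 (cols 238–405, near edge row 213). I press.

Emit:
servo_tool([
  {"x": 0, "y": 0, "z": 3, "ax": 0, "ay": 0, "az": 0, "hand": 0},
  {"x": 0, "y": 0, "z": 5, "ax": 0, "ay": 0, "az": 0, "hand": 0},
  {"x": 0, "y": 0, "z": 6.5, "ax": 0, "ay": 0, "az": 0, "hand": 0},
  {"x": 0, "y": 0, "z": 6.5, "ax": 0, "ay": 0, "az": 0, "hand": 0},
])

```text
t: 3.65
eef_pos: [0.5479, 0.0283, 0.1234]
tcp_rot: [[-0.998, -0.068, 0.0], [-0.068, 0.998, -0.0], [-0.0, -0.0, -1.0]]
contact_force: [0.4, 0.0, -0.1]
finger_gap: 0.0003
```

Emit:
servo_tool([
  {"x": 0, "y": 0, "z": 1.5, "ax": 0, "ay": 0, "az": 0, "hand": 0},
  {"x": 0, "y": 0, "z": 2, "ax": 0, "ay": 0, "az": 0, "hand": 0},
  {"x": 0, "y": 0, "z": 2, "ax": 0, "ay": 0, "az": 0, "hand": 0},
])

```text
t: 3.95
eef_pos: [0.548, 0.0281, 0.1213]
tcp_rot: [[-0.998, -0.067, 0.0], [-0.067, 0.998, 0.0], [-0.0, 0.0, -1.0]]
contact_force: [-0.8, 1.3, 1.7]
finger_gap: 0.0
```

Emit:
servo_tool([
  {"x": 0, "y": 0, "z": 1.5, "ax": 0, "ay": 0, "az": 0, "hand": 0},
  {"x": 0, "y": 0, "z": 2, "ax": 0, "ay": 0, "az": 0, "hand": 0},
  {"x": 0, "y": 0, "z": 2, "ax": 0, "ay": 0, "az": 0, "hand": 0},
])

```text
t: 4.25
eef_pos: [0.548, 0.0279, 0.1192]
tcp_rot: [[-0.998, -0.067, 0.0], [-0.067, 0.998, -0.0], [-0.0, -0.0, -1.0]]
contact_force: [-0.1, 0.5, 0.9]
finger_gap: -0.0001
```

Under 2 N at 6 mm down: plate 2 is the loose one. I push it down in stages.

Emit:
servo_tool([
  {"x": 0, "y": 0, "z": 4, "ax": 0, "ay": 0, "az": 0, "hand": 0},
  {"x": 0, "y": 0, "z": 8, "ax": 0, "ay": 0, "az": 0, "hand": 0},
  {"x": 0, "y": 0, "z": 12, "ax": 0, "ay": 0, "az": 0, "hand": 0},
  {"x": 0, "y": 0, "z": 16, "ax": 0, "ay": 0, "az": 0, "hand": 0},
  {"x": 0, "y": 0, "z": 20, "ax": 0, "ay": 0, "az": 0, "hand": 0},
])

```text
t: 4.75
eef_pos: [0.5478, 0.0279, 0.0988]
tcp_rot: [[-0.998, -0.067, -0.0], [-0.067, 0.998, -0.0], [0.0, -0.0, -1.0]]
contact_force: [0.4, 0.2, 2.7]
finger_gap: 0.0003
```

```bash
python3 - <<'E'
from h import *; from cell import bot,viewer
c=dict(np.load("top0.npz"));P=pts(c)
m=(P[...,2]>.14)&(P[...,2]<.18)&(abs(P[...,0]-.62)<.12)
m&=(abs(P[...,1]+.05)<.06)
n,l,s,_=cv2.connectedComponentsWithStats(m.astype(np.uint8))
for k in range(1,n):
    q=P[l==k]; d=q[:,:2]-C; print(len(q),(d@ex).mean(),(d@ey).mean(),q[:,2].max())
o=bot.get_obs();rel(o,*goal(-.066,.071,.075))
c=viewer.capture("wrist");cv2.imwrite("pics/w3.png",c["image"][:,:,::-1])
c=viewer.capture("scene");cv2.imwrite("pics/s3.png",cv2.resize(c["image"][150:310,200:430,::-1],None,fx=3.4,fy=3.4))
E
```

```text
6 0.07880368951407833 -0.07154178137489027 0.14420883722771172
72 0.013941636185169129 0.0018747953663351532 0.16874701641118017
xyz mm [ 0.3 -3.  23.8] rot [-0. -0.  0.] | pos [0.5478 0.0279 0.0988] F [0.41 0.25 2.68] t 4.75
```

View pics/s3.png

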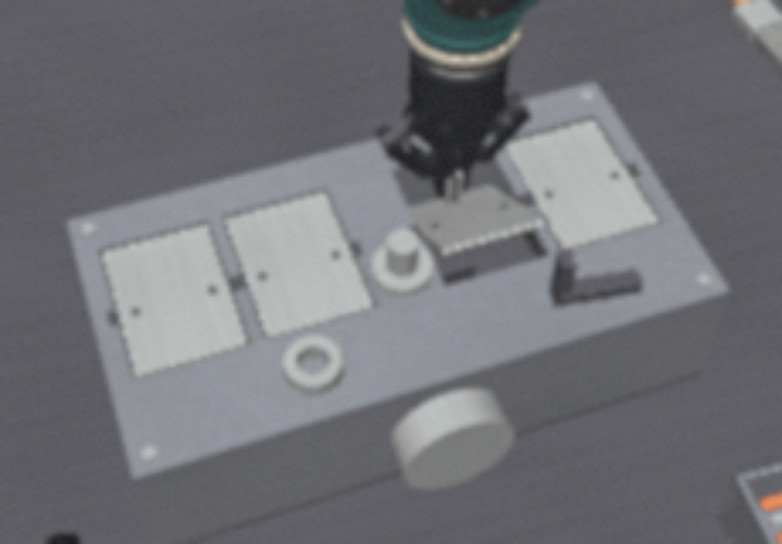

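View pics/w3.png

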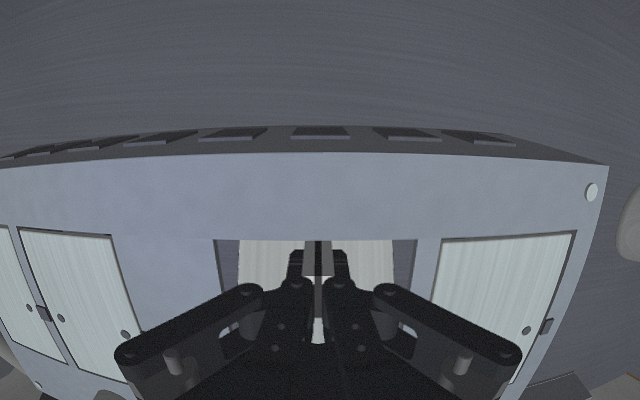

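Plate 2 is about half tilted and everything else is unmoved. I continue, watching the force, since the finger linkage is getting nearer the rim.

Emit:
servo_tool([
  {"x": 0, "y": 0, "z": 3, "ax": 0, "ay": 0, "az": 0, "hand": 0},
  {"x": 0, "y": 0, "z": 6, "ax": 0, "ay": 0, "az": 0, "hand": 0},
  {"x": 0, "y": 0, "z": 9, "ax": 0, "ay": 0, "az": 0, "hand": 0},
  {"x": 0, "y": 0, "z": 12, "ax": 0, "ay": 0, "az": 0, "hand": 0},
])

```text
t: 5.25
eef_pos: [0.5479, 0.0279, 0.087]
tcp_rot: [[-0.998, -0.067, -0.0], [-0.067, 0.998, -0.0], [0.0, -0.0, -1.0]]
contact_force: [0.6, 0.3, 1.9]
finger_gap: -0.0001
```

```bash
python3 - <<'E'
from h import *; from cell import bot,viewer
o=bot.get_obs();rel(o,*goal(-.066,.071,.075))
c=viewer.capture("scene");cv2.imwrite("pics/s4.png",cv2.resize(c["image"][150:310,200:430,::-1],None,fx=3.4,fy=3.4))
P=pts(c);d=P[...,:2]-C;a=d@ex;b=d@ey
m=(abs(b-.0705)<.03)&(a>-.01)&(a<.045)&(P[...,2]>.13)&(P[...,2]<.18)
q=np.c_[a[m],P[...,2][m]];print(len(q),"plate angle",-np.polyfit(q[:,0],q[:,1],1)[0],np.polyfit(q[:,0],q[:,1],1))
E
```

```text
xyz mm [ 0.4 -3.1 12. ] rot [-0. -0.  0.] | pos [0.5479 0.0279 0.087 ] F [0.62 0.27 1.93] t 5.25
93 plate angle -0.8846013772664968 [0.88460138 0.14331686]
```

View pics/s4.png

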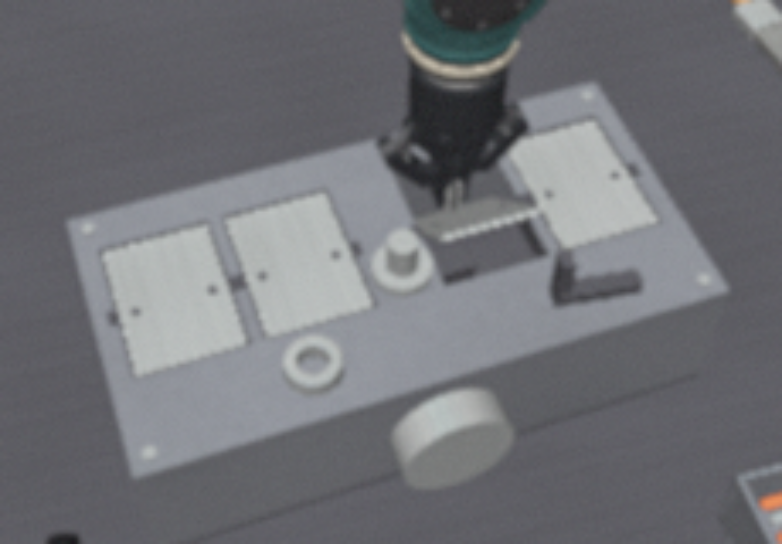

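Slope 0.88, i.e. 0.72 rad. I push further for margin.

Emit:
servo_tool([
  {"x": 0, "y": 0, "z": 2, "ax": 0, "ay": 0, "az": 0, "hand": 0},
  {"x": 0, "y": 0, "z": 4, "ax": 0, "ay": 0, "az": 0, "hand": 0},
  {"x": 0, "y": 0, "z": 6, "ax": 0, "ay": 0, "az": 0, "hand": 0},
  {"x": 0, "y": 0, "z": 6, "ax": 0, "ay": 0, "az": 0, "hand": 0},
])

```text
t: 5.7
eef_pos: [0.5478, 0.0279, 0.081]
tcp_rot: [[-0.998, -0.067, -0.0], [-0.067, 0.998, 0.0], [0.0, 0.0, -1.0]]
contact_force: [0.3, 0.2, 0.4]
finger_gap: 0.0
```

Emit:
servo_tool([
  {"x": 0, "y": 0, "z": 2, "ax": 0, "ay": 0, "az": 0, "hand": 0},
  {"x": 0, "y": 0, "z": 4, "ax": 0, "ay": 0, "az": 0, "hand": 0},
  {"x": 0, "y": 0, "z": 6, "ax": 0, "ay": 0, "az": 0, "hand": 0},
  {"x": 0, "y": 0, "z": 6, "ax": 0, "ay": 0, "az": 0, "hand": 0},
])

```text
t: 6.1
eef_pos: [0.5478, 0.0279, 0.0749]
tcp_rot: [[-0.998, -0.067, -0.0], [-0.067, 0.998, 0.0], [0.0, 0.0, -1.0]]
contact_force: [0.0, 0.2, 0.3]
finger_gap: -0.0004
```

```bash
python3 - <<'E'
from h import *; from cell import bot,viewer
o=bot.get_obs();rel(o,*goal(-.066,.071,.075))
c=viewer.capture("scene");cv2.imwrite("pics/s5.png",cv2.resize(c["image"][150:310,200:430,::-1],None,fx=3.4,fy=3.4))
P=pts(c);d=P[...,:2]-C;a=d@ex;b=d@ey
m=(abs(b-.0705)<.03)&(a>-.01)&(a<.045)&(P[...,2]>.13)&(P[...,2]<.18)
q=np.c_[a[m],P[...,2][m]];s=np.polyfit(q[:,0],q[:,1],1);print(len(q),"angle",np.arctan(s[0]))
E
```

```text
xyz mm [ 0.3 -3.1 -0.1] rot [ 0. -0.  0.] | pos [0.5478 0.0279 0.0749] F [0.02 0.24 0.3 ] t 6.1
46 angle 0.803663847690907
```

View pics/s5.png

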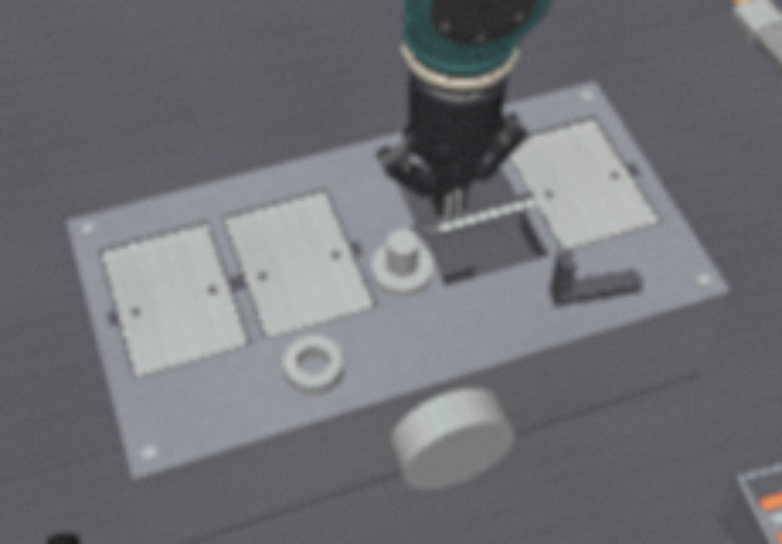

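The plate is now edge-on to the scene camera, well past the last reading. I ease off towards the robot and retract straight up.

Emit:
servo_tool([
  {"x": 3, "y": 0, "z": 0, "ax": 0, "ay": 0, "az": 0, "hand": 0},
  {"x": 3, "y": 0, "z": -20, "ax": 0, "ay": 0, "az": 0, "hand": 0},
  {"x": 3, "y": 0, "z": -50, "ax": 0, "ay": 0, "az": 0, "hand": 0},
  {"x": 3, "y": 0, "z": -90, "ax": 0, "ay": 0, "az": 0, "hand": 0},
  {"x": 3, "y": 0, "z": -130, "ax": 0, "ay": 0, "az": 0, "hand": 0},
])

```text
t: 6.65
eef_pos: [0.5443, 0.0277, 0.2066]
tcp_rot: [[-0.998, -0.067, -0.001], [-0.067, 0.998, 0.0], [0.001, 0.0, -1.0]]
contact_force: [1.8, 0.6, -0.7]
finger_gap: 0.0006
```

Emit:
servo_tool([
  {"x": 40, "y": 0, "z": -30, "ax": 0, "ay": 0, "az": 0, "hand": 0},
  {"x": 80, "y": 0, "z": -40, "ax": 0, "ay": 0, "az": 0, "hand": 0},
  {"x": 120, "y": 0, "z": -40, "ax": 0, "ay": 0, "az": 0, "hand": 0},
  {"x": 150, "y": 0, "z": -40, "ax": 0, "ay": 0, "az": 0, "hand": 0},
  {"x": 150, "y": 0, "z": -40, "ax": 0, "ay": 0, "az": 0, "hand": 0},
])

```text
t: 7.15
eef_pos: [0.392, 0.0178, 0.2458]
tcp_rot: [[-0.998, -0.067, 0.0], [-0.067, 0.998, -0.0], [-0.0, -0.0, -1.0]]
contact_force: [0.2, -0.5, -0.3]
finger_gap: -0.0002
```

```bash
python3 - <<'E'
from h import *; from cell import bot,viewer
o=bot.get_obs();print(o["eef_pos"],o["contact_force"],o["t"])
for n in("top","scene"):
    c=viewer.capture(n)
    if n=="top": im=cv2.resize(c["image"][90:330,140:540,::-1],None,fx=2,fy=2)
    else: im=cv2.resize(c["image"][150:310,200:430,::-1],None,fx=3.4,fy=3.4)
    cv2.imwrite(f"pics/{n}6.png",im)
    P=pts(c);d=P[...,:2]-C;a=d@ex;b=d@ey
    m=(abs(b-.0705)<.03)&(a>-.07)&(a<.045)&(P[...,2]<.18)
    q=np.c_[a[m],P[...,2][m]]
    print(n); [print(r) for r in [q[(q[:,0]>=k/1000)&(q[:,0]<(k+8)/1000)].mean(0).round(4) for k in range(-70,45,8) if ((q[:,0]>=k/1000)&(q[:,0]<(k+8)/1000)).any()]]
E
```

```text
[0.3920323  0.01777476 0.24578457] [ 0.20794395 -0.46543292 -0.25943171] 7.15
top
[-0.0309  0.1085]
[-0.0252  0.1138]
[-0.0179  0.1237]
[-0.0099  0.1343]
[-0.0019  0.1451]
[0.006 0.156]
[0.0136 0.1658]
[0.0184 0.1659]
[0.0414 0.1251]
[0.0434 0.1251]
scene
[-0.0656  0.0219]
[-0.0584  0.0207]
[-0.0499  0.0203]
[-0.0406  0.0208]
[-0.0373  0.0171]
[-0.0234  0.1183]
[-0.0188  0.1252]
[-0.0065  0.1414]
[-0.0025  0.147 ]
[0.0099 0.1631]
[0.0141 0.1657]
[0.0402 0.1231]
[0.0435 0.1237]
```

View pics/top6.png

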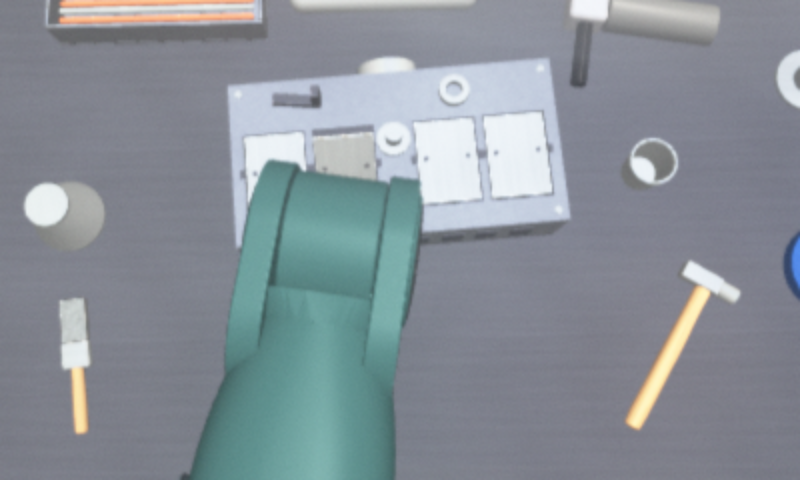

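View pics/scene6.png

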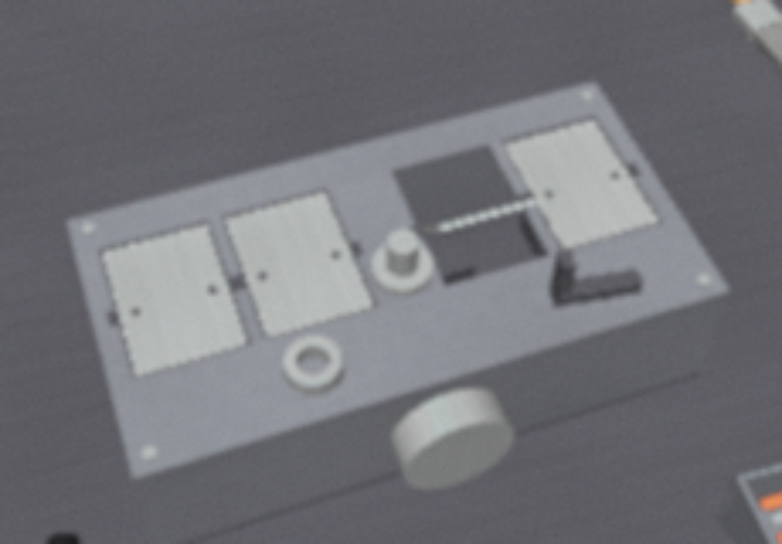

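Plate slope from the top view is 1.35, i.e. about 0.93 rad. The scene view shows plate 2 open, the others flush, and the loose parts in place. The arm is clear, so I hand in.

```bash
python3 - <<'E'
from cell import hand_in
print(hand_in())
E
```

```text
the job is handed in; nothing more can be done
None
```

Plate 2, second from the left, was the loose one. I pushed its near edge about 50 mm down into the box, left it open and handed the job in.

- **Finding it:** Plate 1 was stiff (14.6 N after about 1 mm), so I took it as bolted and went no further. Plate 2 sank freely at under 3 N. I did not press plates 3 and 4.
- **Opening angle:** With the arm withdrawn, depth from the top camera gave about 0.93 rad, above the 0.7 rad needed. An earlier fit with the fingers still inside gave 0.80 rad. It rested on few points because the plate was nearly edge-on to that camera, so I trust it less.
- **Last checks:** In the final pictures the other three plates look flush and the loose parts look unmoved. I judged both by eye, not by measurement. The arm was clear of everything, the highest contact force I read was about 15 N, and the job took about 7 s.

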